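# Pack the blue army after the match

## Task

The match is over: pack the four figures with blue bases into the army tray, setting each one down upright (not dropping it) on the floor of the pocket whose floor colour matches its robe. Leave the opponent's two look-alike figures on white bases standing where they are.

Things in the scene. Friction and masses are not known exactly. Their poses are not given: they have to be found in the camera images.
- yellow_captain: Blue army game figure, about 60 g, upright on a blue round base 46 mm across, 5 mm thick; round yellow robe: 26 mm across at its foot, 20 mm across from 20 to 44 mm height (grip there, from any side); above it head and crested helmet to 64 mm, under 20 mm across. Origin: centre of underside; z up, x to its front. All six figures stand on the table at z = 0.
- green_ranger: Blue army game figure, about 60 g, upright on a blue round base 46 mm across, 5 mm thick; round green robe: 26 mm across at its foot, 20 mm across from 20 to 44 mm height (grip there, from any side); above it head and pointed hood to 64 mm, under 20 mm across. Origin: centre of underside; z up, x to its front. The six figures' centres are at least 75 mm apart.
- red_mage: Blue army game figure, about 60 g, upright on a blue round base 46 mm across, 5 mm thick; round red robe: 26 mm across at its foot, 20 mm across from 20 to 44 mm height (grip there, from any side); above it head and flat brimmed hat to 63 mm, under 20 mm across. Origin: centre of underside; z up, x to its front.
- white_guard: Blue army game figure, about 60 g, upright on a blue round base 46 mm across, 5 mm thick; round white robe: 26 mm across at its foot, 20 mm across from 20 to 44 mm height (grip there, from any side); above it head and round helmet to 63 mm, under 20 mm across. Origin: centre of underside; z up, x to its front.
- enemy_yellow: Opponent's loose game figure, about 60 g, upright on a white round base 46 mm across, 5 mm thick; round yellow robe: 26 mm across at its foot, 20 mm across from 20 to 44 mm height (grip there, from any side); above it head and crested helmet to 64 mm, under 20 mm across. Origin: centre of underside; z up, x to its front.
- enemy_green: Opponent's loose game figure, about 60 g, upright on a white round base 46 mm across, 5 mm thick; round green robe: 26 mm across at its foot, 20 mm across from 20 to 44 mm height (grip there, from any side); above it head and pointed hood to 64 mm, under 20 mm across. Origin: centre of underside; z up, x to its front.
- pocket_yellow: Square dark-foam pocket with a yellow floor, fixed in the tray; 94 mm square outside, 70 mm inside; wall tops 18 mm and the floor 5 mm above its origin. Origin: centre of its underside, 4 mm above the table; x, y along its sides, z up. The four pockets lie two by two, centres 96 mm apart, in a fixed black tray 204 mm square, rim 20 mm high.
- pocket_green: Square dark-foam pocket with a green floor, fixed in the tray; 94 mm square outside, 70 mm inside; wall tops 18 mm and the floor 5 mm above its origin. Origin: centre of its underside, 4 mm above the table; x, y along its sides, z up. The tray is left or right of the figures; on the other side is a fixed wooden bunker 150 x 170 x 62 mm high; nothing else is near.
- pocket_red: Square dark-foam pocket with a red floor, fixed in the tray; 94 mm square outside, 70 mm inside; wall tops 18 mm and the floor 5 mm above its origin. Origin: centre of its underside, 4 mm above the table; x, y along its sides, z up.
- pocket_white: Square dark-foam pocket with a white floor, fixed in the tray; 94 mm square outside, 70 mm inside; wall tops 18 mm and the floor 5 mm above its origin. Origin: centre of its underside, 4 mm above the table; x, y along its sides, z up.
Not all that is in view belongs to the job. Leave any black look-alike of the red_mage alone.

How it is judged:
By the outcome, as a careful person would: the job done as asked, in the order asked, and still so for the second after the job is handed in, with the robot touching nothing.
It also fails if it takes over 120 s, if anything falls off the work surface, if the arm or the gripper's body presses on something with over 40 N, if the wrist force passes 120 N, or if a joint passes its speed limit or range.

## Robot

A 6-joint arm with a two-finger parallel gripper is mounted at the origin on the work surface. World frame = base frame: x ahead of the robot, y to its left, z up, the work surface at z = 0. Lengths are in m, angles in rad, forces in N, time in s.
With the tool pointing down it reaches from about 0.225 to 0.875 m from the base axis. Payload 3.4 kg.
Tool frame: the origin (TCP) lies where the fingers leave the gripper's body, on its centre line; the fingertips stand 73 mm ahead of it and the grasp point (between the pads) lies 54 mm ahead of it (robot.hold_point_z is the distance from the TCP to the grasp point, in m); z points along the fingers, y is the line along which they close (so a half turn about z gives the same grasp; the last joint's range is limited). The gripper opens to 85 mm and grips with 20 to 120 N. Pads are 22 mm wide; open, the fingers measure 114 mm over their backs; the gripper's body (76 mm by 85 mm) begins 54 mm behind the grasp point. The pads swing forward as they close: fully open they stand 13 mm farther back than shut.
Start: joints at [1.132, 0.276, 1.505, -0, 1.361, -0.121], TCP at [0.18, 0.546, 0.304] pointing down, gripper open.
Joint ranges: [-2.89, 2.89], [-0.75, 2.08], [0.22, 2.7], [-1.18, 4.32], [0.11, 2.71], [-2.7, 2.7]. Speed limits (rad/s): [2.57, 2.57, 3.14, 3.14, 3.14, 3.14].

## Interface

Orientations are given as a 3x3 rotation matrix whose columns are the frame's x, y, z axes.
In Python, from plant import robot gives the robot as it stands. The module is installed in compiled form; this text tells all that it offers.
- The arm moves only by the tool arm_command, never from a script. Its argument "plan" is a list that holds one entry, the list of rows, each a list of 7 numbers: the closure, from 0 (fully open) to 1 (shut), then the shift along the tool's x, y, z in units of 40 mm (1.0 is 40 mm), then the turn, a rotation vector about the tool's x, y, z in units of 5 degrees (1.0 is 5 degrees). A call has 1 to 10 rows; each row shifts and turns the commanded pose from where the row before left it, along the tool's axes as they then stand; what a row does not reach is not made up. A row lasts 1/10 s, in which the tool goes at most 50 mm and 8.59 degrees, less where a joint would pass 70% of its speed; a pose out of reach is approached as far as the arm can. A call is refused whole if a number of a shift passes 1 or a number of a turn 1, either way. A call with a gripper value outside its range is refused whole. The fingers move at their own pace and stop on an object; "force" is the grip in N (left out, the last holds). Time passes only in rows, so rows that do not move let the fingers close. It gives the time, the measured TCP pose, the force, the opening and the grip force at its end, in the units of the state.
- robot.get_obs(): the state, without advancing time (a new reading comes with each control period).
- robot.camera(name): name is "scene" or "top" or "wrist"; returns (picture, depth): 480x640x3 uint8, red, green, blue; 480x640 float32, m along the optical axis (not along the pixel's ray), 0 where there is no reading.
- robot.camera_params(name): a dict with "K" (3x3 intrinsics, pixels), "view" (4x4, takes a point from world to camera coordinates). Camera axes: x right, y up, looking along -z (the intrinsics and any distortion apply to the point x, -y, -z); pixel columns grow to the right and rows downward; lengths in m; the calibration is good to about 2 mm. A picture is of the moment at which its call begins: read the wrist's pose just before it. camera_params takes no time and is no camera call; for the wrist camera it gives the pose at the moment of the call.
- robot.finish_job(): hands the job in; it is judged then, once.
The state is a dict: "time": time; "joint_positions": joint angles; "qd": joint speeds; "joint_torque": joint torques, N m; "eef_pos": TCP position; "tcp_rot": TCP orientation; "force": force on the tool from outside, world axes, zero at the start; "moment": the same for the moment, N m; "opening": finger opening in m; "gripper_force": force on a finger pad.
Only numpy, scipy, OpenCV 4.12 (cv2) and the standard library are available. Lean on these libraries where they do the work, as an engineer would, in place of code of your own. Each camera call takes 0.05 s, during which the arm holds its last target. There are 200 camera calls.

## Working session

There is one attempt and no reset: what is moved stays moved. The work goes in short steps, Python scripts to look and compute and a tool call to move; the robot and the scene stay as the last step left them, time stands still between calls to the robot, and variables do not carry over. Pictures are saved under pics/ and viewed, at most 14 in all, crops included, and the job is handed in when it is done.

Besides the shell and the picture viewer there is one more tool, called by a JSON object that holds its "name" and its "arguments", one argument or row to a line. arm_command: Moves the arm, as the interface text tells. Its arguments: {"type":"object","properties":{"plan":{"type":"array","items":{"type":"array","items":{"type":"array","items":{"type":"number"}}}},"force":{"type":"number"}},"required":["plan"]}

```bash
mkdir -p pics
python3 - <<'E'
from plant import robot
import cv2,numpy as np
o=robot.get_obs();print(o['time'],o['eef_pos'],o['tcp_rot'],robot.hold_point_z)
for n in('scene','top'):
    p,d=robot.camera(n);cv2.imwrite(f'pics/{n}0.png',p[:,:,::-1]);np.save(f'{n}_d.npy',d);np.save(f'{n}_p.npy',p)
    c=robot.camera_params(n);print(n,c)
E
```

```text
0.0 [0.17951821 0.54584646 0.30303249] [[-9.49921515e-01  3.12487656e-01 -7.61691393e-04]
 [ 3.12488524e-01  9.49920020e-01 -1.69658467e-03]
 [ 1.93384137e-04 -1.84964210e-03 -9.99998271e-01]] 0.0539
scene {'K': array([[542.64964845,   0.        , 316.78502931],
       [  0.        , 542.64964845, 246.93937125],
       [  0.        ,   0.        ,   1.        ]]), 'view': array([[-0.84222579,  0.53911146,  0.00381595,  0.44371724],
       [-0.45787727, -0.7190186 ,  0.52283904,  0.22344631],
       [ 0.28461225,  0.43860128,  0.85242289, -1.44684512],
       [ 0.        ,  0.        ,  0.        ,  1.        ]])}
top {'K': array([[553.78608632,   0.        , 320.11642359],
       [  0.        , 553.78608632, 242.97958194],
       [  0.        ,   0.        ,   1.        ]]), 'view': array([[ 1.71789936e-02, -9.99852332e-01,  4.42456229e-04,
        -2.68988772e-02],
       [ 9.79022048e-01,  1.69109521e-02,  2.03051346e-01,
        -5.03550121e-01],
       [-2.03028844e-01, -3.05504337e-03,  9.79167991e-01,
        -9.95725454e-01],
       [ 0.00000000e+00,  0.00000000e+00,  0.00000000e+00,
         1.00000000e+00]])}
```

View pics/top0.png

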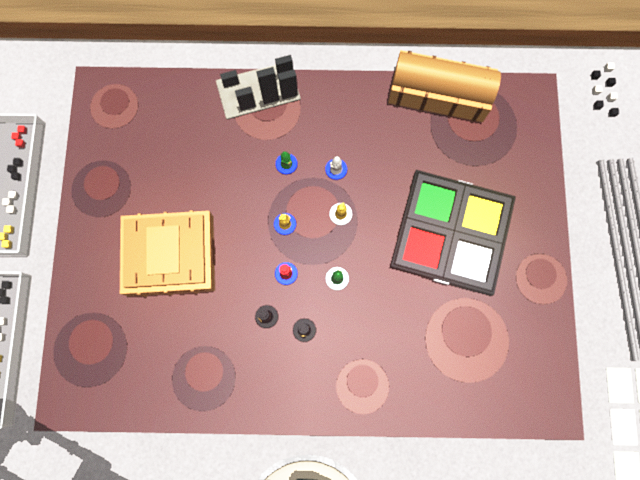

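View pics/scene0.png

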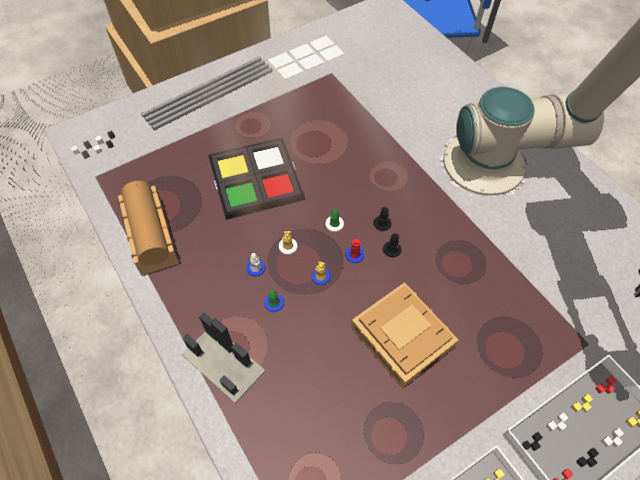

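The top view shows the blue-based green (286,161), white (337,167), yellow (284,222) and red (286,272), with the white-based enemies at (341,212) and (337,278). The tray is on the right: green pocket (435,202), yellow (482,215), red (425,247), white (472,262). The scene view agrees, so I'll measure next.

```bash
cat > h.py <<'E'
import numpy as np,cv2
from plant import robot
def ray(c,uv,z):
    K,V=c['K'],c['view'];R,t=V[:3,:3],V[:3,3]
    d=np.linalg.inv(K)@np.array([uv[0],uv[1],1.]);d=R.T@(d*[1,-1,-1]);o=-R.T@t
    return (o+d*(z-o[2])/d[2])
def blobs(p,lo,hi,amin):
    h=cv2.cvtColor(p,cv2.COLOR_RGB2HSV);m=cv2.inRange(h,lo,hi)
    cs,_=cv2.findContours(cv2.morphologyEx(m,cv2.MORPH_CLOSE,np.ones((3,3),np.uint8)),cv2.RETR_EXTERNAL,cv2.CHAIN_APPROX_NONE)
    return [c for c in cs if cv2.contourArea(c)>amin]
E
python3 - <<'E'
from h import *
for n in('top','scene'):
    p=np.load(n+'_p.npy');c=robot.camera_params(n)
    roi=dict(top=(230,130,520,340),scene=(190,130,440,320))[n]
    def show(k,lo,hi,a,z):
        for b in blobs(p,lo,hi,a):
            q=b[:,0]
            if not(roi[0]<q[:,0].mean()<roi[2] and roi[1]<q[:,1].mean()<roi[3]):continue
            w=np.array([ray(c,x,z)[:2] for x in q],np.float32)
            cc,r=cv2.minEnclosingCircle(w);rc=cv2.minAreaRect(w)
            print(n,k,q.mean(0).round(),'circ',np.round(cc,4),'d',round(2*r,4),'rect',np.round(rc[0],4),np.round(rc[1],4),round(rc[2],1))
    show('blue',(105,150,80),(125,255,255),80,.005)
    show('white',(0,0,190),(179,50,255),80,.005)
    for k,lo,hi in(('red',(0,200,120),(5,255,255)),('yel',(22,180,150),(35,255,255)),('grn',(50,150,100),(70,255,255))):show(k,lo,hi,400,.009)
E
```

```text
top blue [285. 226.] circ [0.5518 0.0534] d 0.043 rect [0.5491 0.0527] [0.0372 0.0422] 10.0
top blue [336. 170.] circ [ 0.6682 -0.0473] d 0.0435 rect [ 0.6663 -0.0475] [0.0415 0.0394] 85.5
top blue [286. 165.] circ [0.6776 0.0543] d 0.0438 rect [0.6767 0.0542] [0.0386 0.0408] 1.9
top white [337. 278.] circ [ 0.4444 -0.0518] d 0.0484 rect [ 0.444  -0.0517] [0.047  0.0459] 45.8
top white [471. 261.] circ [ 0.4824 -0.3154] d 0.0945 rect [ 0.4826 -0.3151] [0.07   0.0691] 75.2
top white [340. 213.] circ [ 0.5747 -0.057 ] d 0.0481 rect [ 0.5747 -0.0578] [0.0458 0.0463] 46.5
top white [333. 248.] circ [ 0.5793 -0.0082] d 1.5491 rect [ 0.5083 -0.0088] [0.8762 1.3649] 0.1
scene blue [274. 303.] circ [0.6782 0.0556] d 0.0439 rect [0.6792 0.0571] [0.0371 0.043 ] 63.3
scene blue [321. 277.] circ [0.5519 0.0561] d 0.044 rect [0.5526 0.0563] [0.0369 0.0396] 57.6
scene blue [354. 256.] circ [0.4526 0.0504] d 0.0439 rect [0.4539 0.0522] [0.0384 0.0406] 54.8
scene white [288. 247.] circ [ 0.5743 -0.0562] d 0.0451 rect [ 0.5751 -0.0548] [0.0393 0.041 ] 59.5
scene white [334. 224.] circ [ 0.4434 -0.0509] d 0.0458 rect [ 0.4438 -0.0487] [0.0386 0.0421] 57.5
scene white [268. 158.] circ [ 0.4764 -0.3208] d 0.0874 rect [ 0.4762 -0.3206] [0.0606 0.0686] 74.9
scene white [288. 167.] circ [ 0.2554 -0.4765] d 2.2171 rect [ 0.4191 -0.2175] [1.481  2.0398] 57.7
```

Run:
```python
from h import *
p=np.load('top_p.npy');h=cv2.cvtColor(p,cv2.COLOR_RGB2HSV);c=robot.camera_params('top')
for nm,(u,v) in dict(g=(435,202),y=(482,215),r=(425,247),blue=(277,273),blue2=(286,281)).items():
    s=h[v,u].astype(int);print(nm,s)
    for b in blobs(p,tuple(int(x) for x in np.maximum(s-[6,70,70],0)),tuple(int(x) for x in np.minimum(s+[6,70,70],255)),60):
        if cv2.pointPolygonTest(b,(u,v),False)<0:continue
        w=np.array([ray(c,x,.009 if len(nm)==1 else .005)[:2] for x in b[:,0]],np.float32)
        print(np.round(cv2.minAreaRect(w)[0],4),np.round(cv2.minAreaRect(w)[1:2],4),cv2.minAreaRect(w)[2],np.round(cv2.minEnclosingCircle(w)[0],4),cv2.minEnclosingCircle(w)[1]*2)
o=robot.get_obs()['joint_positions'];print(o)
```

```text
g [ 61 125 247]
[ 0.6005 -0.2458] [[0.0697 0.0667]] 74.92169189453125 [ 0.6012 -0.2449] 0.09297509491443634
y [ 30 112 255]
[ 0.5753 -0.3391] [[0.0695 0.0675]] 75.06611633300781 [ 0.5753 -0.3396] 0.09414195269346237
r [  1 146 255]
[ 0.5074 -0.2209] [[0.0704 0.0684]] 75.39179992675781 [ 0.5075 -0.2204] 0.09542594850063324
blue [110 148 255]
[0.4509 0.0477] [[0.0394 0.0419]] 19.729902267456055 [0.4523 0.0482] 0.04300711303949356
blue2 [110 148 255]
[0.4509 0.0477] [[0.0394 0.0419]] 19.729902267456055 [0.4523 0.0482] 0.04300711303949356
[ 1.13200667e+00  2.76532161e-01  1.50600822e+00 -3.48928273e-05
  1.36069633e+00 -1.20997639e-01]
```

{"name": "arm_command", "arguments": {
  "plan": [
    [[0,0,0,0,0,0,-0.91],[0,0,0,0,0,0,-0.91],[0,0,0,0,0,0,-0.91],[0,0,0,0,0,0,-0.91],[0,-0.7,-0.94,0,0,0,0],[0,-0.7,-0.94,0,0,0,0],[0,-0.7,-0.94,0,0,0,0],[0,-0.7,-0.94,0,0,0,0],[0,-0.7,-0.94,0,0,0,0],[0,-0.7,-0.94,0,0,0,0]]
  ]
}}

```text
time: 1.1
eef_pos: [0.3482, 0.3189, 0.3037]
tcp_rot: [[-1.0, -0.0, -0.0], [-0.0, 1.0, -0.0], [0.0, -0.0, -1.0]]
force: [0.1, -0.4, -0.1]
opening: 0.0855
gripper_force: 0.0
```

{"name": "arm_command", "arguments": {
  "plan": [
    [[0.4,-0.7,-0.94,0,0,0,0],[0.4,-0.7,-0.94,0,0,0,0],[0.4,-0.7,-0.94,0,0,0,0],[0.4,-0.7,-0.94,0,0,0,0],[0.4,-0.7,-0.94,0,0,0,0],[0.4,-0.7,-0.94,0,0,0,0],[0.4,-0.7,-0.94,0,0,0,0],[0.4,0,0,0,0,0,0],[0.4,0,0,0,0,0,0],[0.4,0,0,0,0,0,0]]
  ]
}}

```text
time: 2.1
eef_pos: [0.5428, 0.058, 0.3035]
tcp_rot: [[-1.0, -0.0, -0.002], [-0.0, 1.0, 0.001], [0.002, 0.001, -1.0]]
force: [-1.0, 0.5, -0.7]
opening: 0.0514
gripper_force: 0.0
```

Run:
```python
from h import *
o=robot.get_obs();print(o['time'],o['eef_pos'],o['tcp_rot'].round(4),o['opening'],o['joint_positions'].round(2))
c=robot.camera_params('wrist');p,d=robot.camera('wrist');cv2.imwrite('pics/w1.png',p[:,:,::-1])
for b in blobs(p,(105,100,60),(120,255,255),200):
    w=np.array([ray(c,x,.005)[:2] for x in b[:,0]],np.float32);cc,r=cv2.minEnclosingCircle(w);print(b[:,0].mean(0),cc,2*r)
```

```text
2.1 [0.54278189 0.05798179 0.30345713] [[-1.0e+00 -2.0e-04 -1.6e-03]
 [-2.0e-04  1.0e+00  7.0e-04]
 [ 1.6e-03  7.0e-04 -1.0e+00]] 0.05142120737163232 [-0.02  0.23  1.57  0.    1.34 -1.59]
[316.81756757 323.35135135] (0.6760599613189697, 0.0560738705098629) 0.04531561955809593
[219.24271845 310.39805825] (0.6658740043640137, -0.04547366872429848) 0.04512232169508934
[315.64864865 212.57837838] (0.5499172806739807, 0.05560896173119545) 0.04476110264658928
[310.04895105 106.94405594] (0.45063504576683044, 0.0502452552318573) 0.04478612169623375
```

View pics/w1.png

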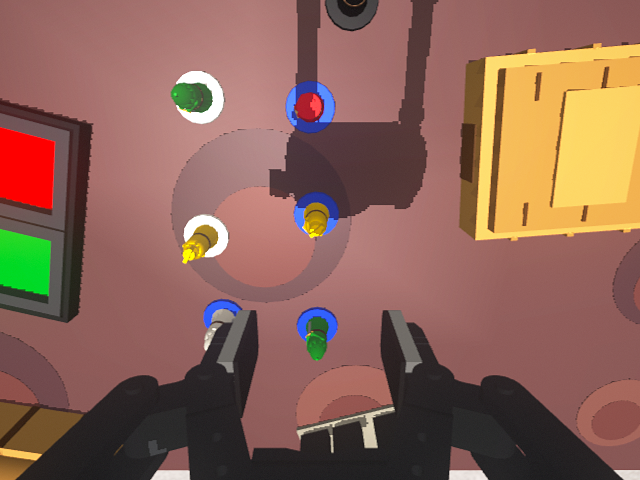

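The wrist view shows yellow under the gripper at (316,213), with red (310,107), green (317,323) and white (219,312) on blue bases. The positions agree with the top view to about 2 mm. I'll pick yellow first.

{"name": "arm_command", "arguments": {
  "plan": [
    [[0.4,-0.19,-0.07,0.6,0,0,0],[0.4,0,0,0.95,0,0,0],[0.4,0,0,0.95,0,0,0],[0.4,0,0,0.95,0,0,0],[0.4,0,0,0.9,0,0,0],[0.4,0,0,0.5,0,0,0],[0.4,0,0,0.49,0,0,0],[0.4,0,0,0,0,0,0],[0.4,0,0,0,0,0,0]]
  ],
  "force": 30
}}

```text
time: 3.05
eef_pos: [0.5509, 0.0556, 0.0907]
tcp_rot: [[-1.0, -0.001, -0.0], [-0.001, 1.0, 0.0], [0.0, 0.0, -1.0]]
force: [0.3, -0.1, -0.2]
opening: 0.0513
gripper_force: 0.0
```

{"name": "arm_command", "arguments": {
  "plan": [
    [[1,0,0,0,0,0,0],[1,0,0,0,0,0,0],[1,0,0,0,0,0,0],[1,0,0,0,0,0,0],[1,0,0,0,0,0,0],[1,0,0,0,0,0,0]]
  ]
}}

```text
time: 3.65
eef_pos: [0.5519, 0.0548, 0.0917]
tcp_rot: [[-1.0, 0.001, 0.003], [0.001, 1.0, 0.001], [-0.003, 0.001, -1.0]]
force: [-0.6, 1.0, 6.1]
opening: 0.0189
gripper_force: 29.6
```

{"name": "arm_command", "arguments": {
  "plan": [
    [[1,0,0,-0.4,0,0,0],[1,0,0,-0.8,0,0,0],[1,0,0,-0.9,0,0,0],[1,0,0,-0.9,0,0,0],[1,-0.1,-0.5,0,0,0,0],[1,-0.1,-0.9,0,0,0,0],[1,-0.1,-0.9,0,0,0,0],[1,-0.1,-0.9,0,0,0,0],[1,-0.1,-0.9,0,0,0,0],[1,-0.1,-0.9,0,0,0,0]]
  ]
}}

```text
time: 4.65
eef_pos: [0.575, -0.1469, 0.2105]
tcp_rot: [[-1.0, 0.0, 0.0], [0.0, 1.0, 0.0], [-0.0, 0.0, -1.0]]
force: [-0.3, -0.1, 0.4]
opening: 0.0191
gripper_force: 29.5
```

{"name": "arm_command", "arguments": {
  "plan": [
    [[1,0,-0.9,0,0,0,0],[1,0,-0.9,0,0,0,0],[1,0,-0.9,0,0,0,0],[1,0,-0.9,0,0,0,0],[1,0,-0.8,0,0,0,0],[1,0,-0.45,0,0,0,0],[1,0,0,0,0,0,0],[1,0,0,0,0,0,0],[1,0,0,0,0,0,0]]
  ]
}}

```text
time: 5.55
eef_pos: [0.5751, -0.3377, 0.2102]
tcp_rot: [[-1.0, -0.001, -0.0], [-0.001, 1.0, 0.001], [0.0, 0.001, -1.0]]
force: [1.2, 0.2, -0.2]
opening: 0.0188
gripper_force: 29.5
```

Run:
```python
from h import *
o=robot.get_obs();print(o['time'],o['eef_pos'],o['tcp_rot'].round(3),o['opening'],o['gripper_force'])
p,d=robot.camera('wrist');cv2.imwrite('pics/w2.png',p[:,:,::-1])
```

```text
5.55 [ 0.57511484 -0.3376607   0.21024213] [[-1.    -0.001 -0.   ]
 [-0.001  1.     0.001]
 [ 0.     0.001 -1.   ]] 0.018806562047541203 29.535274594218208
```

View pics/w2.png

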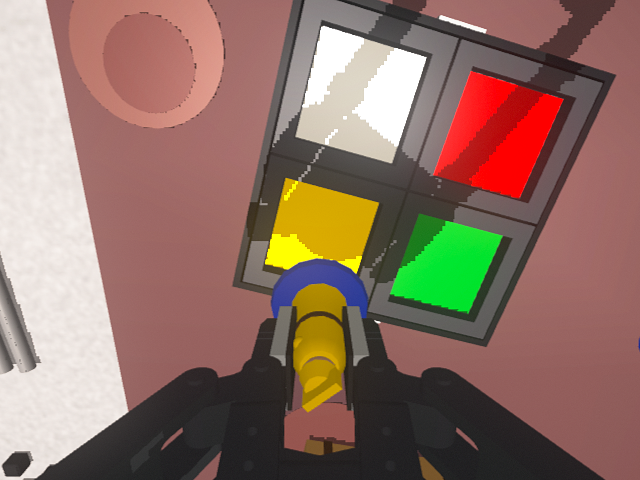

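Yellow is held upright (base near (319,300)) and is above its pocket. I'm lowering it now.

{"name": "arm_command", "arguments": {
  "plan": [
    [[1,0,0,0.5,0,0,0],[1,0,-0.03,0.8,0,0,0],[1,0,0,0.7,0,0,0],[1,0,0,0.4,0,0,0],[1,0,0,0.2,0,0,0],[1,0,0,0.1,0,0,0],[1,0,0,0,0,0,0],[1,0,0,0,0,0,0]]
  ]
}}

```text
time: 6.4
eef_pos: [0.5758, -0.3408, 0.1035]
tcp_rot: [[-1.0, -0.0, 0.002], [-0.0, 1.0, -0.001], [-0.002, -0.001, -1.0]]
force: [-0.8, -0.4, -0.6]
opening: 0.0187
gripper_force: 29.5
```

{"name": "arm_command", "arguments": {
  "plan": [
    [[1,0,0,0.03,0,0,0],[1,0,0,0.02,0,0,0],[1,0,0,0.02,0,0,0],[1,0,0,0,0,0,0],[1,0,0,0,0,0,0]]
  ]
}}

```text
time: 6.9
eef_pos: [0.5754, -0.3409, 0.1008]
tcp_rot: [[-1.0, 0.0, 0.001], [0.0, 1.0, -0.001], [-0.001, -0.001, -1.0]]
force: [-1.2, 0.4, 5.3]
opening: 0.0187
gripper_force: 30.1
```

{"name": "arm_command", "arguments": {
  "plan": [
    [[0.8,0,0,0,0,0,0],[0.6,0,0,0,0,0,0],[0.4,0,0,0,0,0,0],[0.4,0,0,0,0,0,0],[0.4,0,0,-0.3,0,0,0],[0.4,0,0,-0.5,0,0,0],[0.4,0,0,-0.9,0,0,0],[0.4,0,0,-0.9,0,0,0],[0.4,0,0,-0.4,0,0,0],[0.4,0,0.6,0,0,0,0]]
  ]
}}

```text
time: 7.9
eef_pos: [0.5768, -0.3198, 0.2238]
tcp_rot: [[-1.0, 0.003, 0.007], [0.003, 1.0, -0.007], [-0.007, -0.007, -1.0]]
force: [0.3, -0.1, -0.6]
opening: 0.051
gripper_force: 0.0
```

{"name": "arm_command", "arguments": {
  "plan": [
    [[0.4,-0.25,0.93,0,0,0,0],[0.4,-0.25,0.93,0,0,0,0],[0.4,-0.25,0.93,0,0,0,0],[0.4,-0.25,0.93,0,0,0,0],[0.4,-0.25,0.93,0,0,0,0],[0.4,-0.25,0.93,0,0,0,0],[0.4,-0.25,0.93,0,0,0,0],[0.4,-0.25,0.93,0,0,0,0],[0.4,-0.25,0.93,0,0,0,0],[0.4,-0.25,0.93,0,0,0,0]]
  ]
}}

```text
time: 8.9
eef_pos: [0.6742, 0.058, 0.219]
tcp_rot: [[-1.0, -0.0, -0.002], [-0.0, 1.0, 0.001], [0.002, 0.001, -1.0]]
force: [1.2, -0.6, 0.9]
opening: 0.0509
gripper_force: 0.0
```

{"name": "arm_command", "arguments": {
  "plan": [
    [[0.4,0,0,0,0,0,0],[0.4,0,0,0,0,0,0],[0.4,0,0,0,0,0,0]]
  ]
}}

```text
time: 9.2
eef_pos: [0.6744, 0.0551, 0.2191]
tcp_rot: [[-1.0, 0.0, -0.001], [0.0, 1.0, -0.0], [0.001, -0.0, -1.0]]
force: [-0.4, -0.5, -0.1]
opening: 0.0511
gripper_force: 0.0
```

Run:
```python
from h import *
c=robot.camera_params('top');p,d=robot.camera('top');cv2.imwrite('pics/t2.png',cv2.resize(p[160:310,380:530,::-1],(600,600)))
```

```text
(no output)
```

View pics/t2.png

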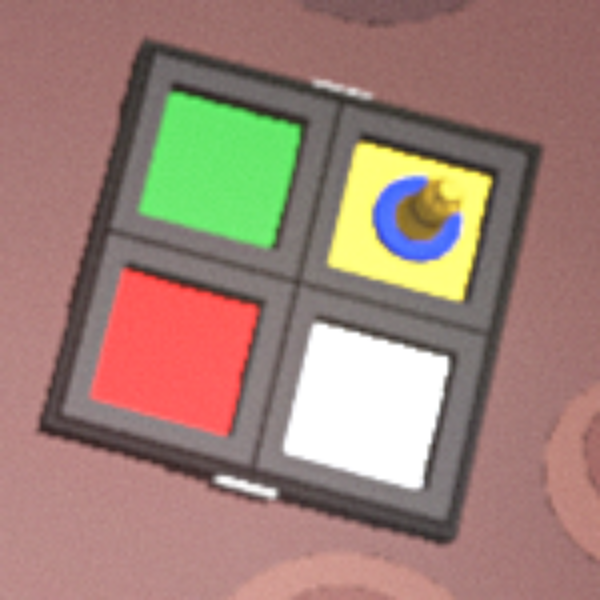

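The crop shows yellow standing upright and roughly centred in the yellow pocket (base at (418,218)). Green is next.

{"name": "arm_command", "arguments": {
  "plan": [
    [[0.4,-0.05,0,0.4,0,0,0],[0.4,0,0,0.8,0,0,0],[0.4,0,0,0.9,0,0,0],[0.4,0,0,0.6,0,0,0],[0.4,0,0,0.35,0,0,0],[0.4,0,0,0.18,0,0,0],[0.4,0,0,0,0,0,0],[0.4,0,0,0,0,0,0]]
  ]
}}

```text
time: 10.05
eef_pos: [0.6781, 0.0551, 0.0916]
tcp_rot: [[-1.0, 0.001, 0.002], [0.001, 1.0, 0.0], [-0.002, 0.0, -1.0]]
force: [-0.5, 0.5, 0.2]
opening: 0.0512
gripper_force: 0.0
```

{"name": "arm_command", "arguments": {
  "plan": [
    [[1,0,0,0,0,0,0],[1,0,0,0,0,0,0],[1,0,0,0,0,0,0],[1,0,0,0,0,0,0],[1,0,0,0,0,0,0],[1,0,0,0,0,0,0]]
  ]
}}

```text
time: 10.65
eef_pos: [0.6778, 0.0554, 0.0916]
tcp_rot: [[-1.0, 0.0, 0.002], [0.0, 1.0, 0.0], [-0.002, 0.0, -1.0]]
force: [-0.7, 0.4, 5.9]
opening: 0.019
gripper_force: 29.8
```

{"name": "arm_command", "arguments": {
  "plan": [
    [[1,0,0,-0.4,0,0,0],[1,0,0,-0.8,0,0,0],[1,0,0,-0.9,0,0,0],[1,0,0,-0.9,0,0,0],[1,0.1,-0.5,0,0,0,0],[1,0.23,-0.9,0,0,0,0],[1,0.23,-0.9,0,0,0,0],[1,0.23,-0.9,0,0,0,0],[1,0.23,-0.9,0,0,0,0],[1,0.23,-0.9,0,0,0,0]]
  ]
}}

```text
time: 11.65
eef_pos: [0.6259, -0.1462, 0.2092]
tcp_rot: [[-1.0, 0.0, -0.002], [0.0, 1.0, 0.0], [0.002, 0.0, -1.0]]
force: [-0.8, 0.4, -0.4]
opening: 0.0185
gripper_force: 29.4
```

{"name": "arm_command", "arguments": {
  "plan": [
    [[1,0.23,-0.9,0,0,0,0],[1,0.23,-0.8,0,0,0,0],[1,0.22,-0.5,0,0,0,0],[1,0,-0.32,0,0,0,0],[1,0,0,0,0,0,0],[1,0,0,0,0,0,0],[1,0,0,0,0,0,0]]
  ]
}}

```text
time: 12.35
eef_pos: [0.6003, -0.2441, 0.21]
tcp_rot: [[-1.0, -0.001, -0.0], [-0.001, 1.0, 0.001], [0.0, 0.001, -1.0]]
force: [-0.6, -0.5, -0.1]
opening: 0.0191
gripper_force: 29.4
```

{"name": "arm_command", "arguments": {
  "plan": [
    [[1,0,-0.03,0.5,0,0,0],[1,0,0,0.8,0,0,0],[1,0,0,0.7,0,0,0],[1,0,0,0.4,0,0,0],[1,0,0,0.2,0,0,0],[1,0,0,0.1,0,0,0],[1,0,0,0.04,0,0,0],[1,0,0,0,0,0,0],[1,0,0,0,0,0,0]]
  ]
}}

```text
time: 13.25
eef_pos: [0.6005, -0.2468, 0.1017]
tcp_rot: [[-1.0, 0.0, 0.002], [0.0, 1.0, -0.001], [-0.002, -0.001, -1.0]]
force: [0.4, -0.5, 0.3]
opening: 0.0189
gripper_force: 29.4
```

{"name": "arm_command", "arguments": {
  "plan": [
    [[1,0,0,0.02,0,0,0],[1,0,0,0,0,0,0],[1,0,0,0,0,0,0]]
  ]
}}

```text
time: 13.55
eef_pos: [0.6003, -0.2469, 0.1006]
tcp_rot: [[-1.0, 0.0, 0.001], [0.0, 1.0, -0.001], [-0.001, -0.001, -1.0]]
force: [-0.9, -0.4, 2.5]
opening: 0.0188
gripper_force: 29.7
```

{"name": "arm_command", "arguments": {
  "plan": [
    [[0.8,0,0,0,0,0,0],[0.6,0,0,0,0,0,0],[0.4,0,0,0,0,0,0],[0.4,0,0,0,0,0,0],[0.4,0,0,-0.3,0,0,0],[0.4,0,0,-0.5,0,0,0],[0.4,0,0,-0.9,0,0,0],[0.4,0,0,-0.9,0,0,0],[0.4,0,0,-0.4,0,0,0],[0.4,-0.15,0.5,0,0,0,0]]
  ]
}}

```text
time: 14.55
eef_pos: [0.6072, -0.2292, 0.2247]
tcp_rot: [[-1.0, 0.003, 0.007], [0.002, 1.0, -0.005], [-0.007, -0.005, -1.0]]
force: [0.8, 0.4, 0.1]
opening: 0.0509
gripper_force: 0.0
```

{"name": "arm_command", "arguments": {
  "plan": [
    [[0.4,-0.25,0.75,0,0,0,0],[0.4,-0.25,0.75,0,0,0,0],[0.4,-0.25,0.75,0,0,0,0],[0.4,-0.25,0.75,0,0,0,0],[0.4,-0.25,0.75,0,0,0,0],[0.4,-0.25,0.75,0,0,0,0],[0.4,0,0,0,0,0,0],[0.4,0,0,0,0,0,0],[0.4,0,0,0,0,0,0]]
  ]
}}

```text
time: 15.45
eef_pos: [0.6658, -0.0474, 0.2203]
tcp_rot: [[-1.0, 0.0, 0.0], [0.0, 1.0, -0.001], [-0.0, -0.001, -1.0]]
force: [0.1, 0.3, 0.2]
opening: 0.0511
gripper_force: 0.0
```

Run:
```python
from h import *
c=robot.camera_params('top');p,d=robot.camera('top');cv2.imwrite('pics/t3.png',cv2.resize(p[130:310,260:520,::-1],(780,540)))
```

```text
(no output)
```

View pics/t3.png

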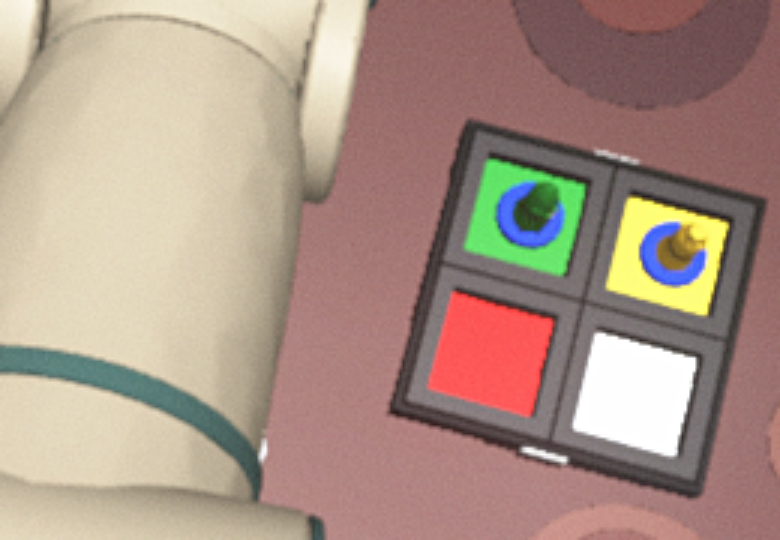

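Green (530,214) and yellow (673,254) both stand upright in their pockets. The gripper is now above white.

{"name": "arm_command", "arguments": {
  "plan": [
    [[0.4,-0.02,0.02,0.4,0,0,0],[0.4,0,0,0.8,0,0,0],[0.4,0,0,0.9,0,0,0],[0.4,0,0,0.6,0,0,0],[0.4,0,0,0.35,0,0,0],[0.4,0,0,0.19,0,0,0],[0.4,0,0,0,0,0,0],[0.4,0,0,0,0,0,0]]
  ]
}}

```text
time: 16.3
eef_pos: [0.6677, -0.0462, 0.0915]
tcp_rot: [[-1.0, 0.001, 0.002], [0.001, 1.0, -0.0], [-0.002, -0.0, -1.0]]
force: [0.1, -0.4, 1.0]
opening: 0.0514
gripper_force: 0.0
```

{"name": "arm_command", "arguments": {
  "plan": [
    [[1,0,0,0,0,0,0],[1,0,0,0,0,0,0],[1,0,0,0,0,0,0],[1,0,0,0,0,0,0],[1,0,0,0,0,0,0],[1,0,0,0,0,0,0]]
  ]
}}

```text
time: 16.9
eef_pos: [0.6675, -0.0459, 0.0916]
tcp_rot: [[-1.0, 0.0, 0.002], [0.0, 1.0, -0.0], [-0.002, -0.0, -1.0]]
force: [0.0, 0.3, 5.9]
opening: 0.0187
gripper_force: 30.0
```

{"name": "arm_command", "arguments": {
  "plan": [
    [[1,0,0,-0.4,0,0,0],[1,0,0,-0.8,0,0,0],[1,0,0,-0.9,0,0,0],[1,0,0,-0.9,0,0,0],[1,0.26,-0.37,0,0,0,0],[1,0.5,-0.75,0,0,0,0],[1,0.5,-0.75,0,0,0,0],[1,0.5,-0.75,0,0,0,0],[1,0.5,-0.75,0,0,0,0],[1,0.5,-0.75,0,0,0,0]]
  ]
}}

```text
time: 17.9
eef_pos: [0.5546, -0.2116, 0.2092]
tcp_rot: [[-1.0, -0.0, -0.002], [-0.0, 1.0, 0.001], [0.002, 0.001, -1.0]]
force: [0.9, -1.3, -0.5]
opening: 0.0192
gripper_force: 29.4
```

{"name": "arm_command", "arguments": {
  "plan": [
    [[1,0.5,-0.75,0,0,0,0],[1,0.5,-0.75,0,0,0,0],[1,0.5,-0.75,0,0,0,0],[1,0.35,-0.35,0,0,0,0],[1,0,0,0,0,0,0],[1,0,0,0,0,0,0],[1,0,0,0,0,0,0]]
  ]
}}

```text
time: 18.6
eef_pos: [0.4826, -0.3138, 0.2098]
tcp_rot: [[-1.0, -0.0, -0.0], [-0.0, 1.0, 0.001], [0.0, 0.001, -1.0]]
force: [0.1, -0.2, -0.3]
opening: 0.0188
gripper_force: 29.4
```

{"name": "arm_command", "arguments": {
  "plan": [
    [[1,0,-0.03,0.5,0,0,0],[1,0,0,0.8,0,0,0],[1,0,0,0.7,0,0,0],[1,0,0,0.4,0,0,0],[1,0,0,0.2,0,0,0],[1,0,0,0.1,0,0,0],[1,0,0,0.04,0,0,0],[1,0,0,0,0,0,0],[1,0,0,0,0,0,0]]
  ]
}}

```text
time: 19.5
eef_pos: [0.4829, -0.3161, 0.1016]
tcp_rot: [[-1.0, -0.0, 0.001], [-0.0, 1.0, -0.001], [-0.001, -0.001, -1.0]]
force: [0.2, 0.1, -1.0]
opening: 0.0188
gripper_force: 29.4
```

{"name": "arm_command", "arguments": {
  "plan": [
    [[1,0,0,0.02,0,0,0],[1,0,0,0,0,0,0],[1,0,0,0,0,0,0]]
  ]
}}

```text
time: 19.8
eef_pos: [0.4827, -0.3162, 0.1005]
tcp_rot: [[-1.0, 0.0, 0.001], [0.0, 1.0, -0.001], [-0.001, -0.001, -1.0]]
force: [0.5, -1.0, 2.3]
opening: 0.0187
gripper_force: 29.8
```

{"name": "arm_command", "arguments": {
  "plan": [
    [[0.8,0,0,0,0,0,0],[0.6,0,0,0,0,0,0],[0.4,0,0,0,0,0,0],[0.4,0,0,0,0,0,0],[0.4,0,0,-0.3,0,0,0],[0.4,0,0,-0.5,0,0,0],[0.4,0,0,-0.9,0,0,0],[0.4,0,0,-0.9,0,0,0],[0.4,0,0,-0.4,0,0,0],[0.4,0.07,0.65,0,0,0,0]]
  ]
}}

```text
time: 20.8
eef_pos: [0.4818, -0.2932, 0.2242]
tcp_rot: [[-1.0, 0.002, 0.008], [0.002, 1.0, -0.007], [-0.008, -0.007, -1.0]]
force: [-0.4, 0.7, -0.4]
opening: 0.0512
gripper_force: 0.0
```

{"name": "arm_command", "arguments": {
  "plan": [
    [[0.4,0.08,0.95,0,0,0,0],[0.4,0.08,0.95,0,0,0,0],[0.4,0.08,0.95,0,0,0,0],[0.4,0.08,0.95,0,0,0,0],[0.4,0.08,0.95,0,0,0,0],[0.4,0.08,0.95,0,0,0,0],[0.4,0.08,0.95,0,0,0,0],[0.4,0.08,0.95,0,0,0,0],[0.4,0.08,0.9,0,0,0,0]]
  ]
}}

```text
time: 21.7
eef_pos: [0.4505, 0.0518, 0.2208]
tcp_rot: [[-1.0, 0.0, 0.001], [0.0, 1.0, 0.0], [-0.001, 0.0, -1.0]]
force: [0.1, 1.0, 0.4]
opening: 0.0514
gripper_force: 0.0
```

{"name": "arm_command", "arguments": {
  "plan": [
    [[0.4,0,0,0,0,0,0],[0.4,0,0,0,0,0,0],[0.4,0,0,0,0,0,0]]
  ]
}}

```text
time: 22.0
eef_pos: [0.451, 0.0495, 0.2203]
tcp_rot: [[-1.0, 0.0, 0.001], [0.0, 1.0, -0.001], [-0.001, -0.001, -1.0]]
force: [0.1, 0.3, -1.0]
opening: 0.0513
gripper_force: 0.0
```

{"name": "arm_command", "arguments": {
  "plan": [
    [[0.4,0,0.01,0.4,0,0,0],[0.4,0,0,0.8,0,0,0],[0.4,0,0,0.9,0,0,0],[0.4,0,0,0.6,0,0,0],[0.4,0,0,0.35,0,0,0],[0.4,0,0,0.19,0,0,0],[0.4,0,0,0,0,0,0],[0.4,0,0,0,0,0,0]]
  ]
}}

```text
time: 22.8
eef_pos: [0.4515, 0.05, 0.0908]
tcp_rot: [[-1.0, 0.001, 0.001], [0.001, 1.0, -0.0], [-0.001, -0.0, -1.0]]
force: [-0.4, 0.1, -0.0]
opening: 0.0513
gripper_force: 0.0
```

{"name": "arm_command", "arguments": {
  "plan": [
    [[1,0,0,0,0,0,0],[1,0,0,0,0,0,0],[1,0,0,0,0,0,0],[1,0,0,0,0,0,0],[1,0,0,0,0,0,0],[1,0,0,0,0,0,0]]
  ]
}}

```text
time: 23.4
eef_pos: [0.4513, 0.0506, 0.0912]
tcp_rot: [[-1.0, -0.0, 0.002], [-0.0, 1.0, -0.0], [-0.002, -0.0, -1.0]]
force: [-1.7, 0.1, 7.7]
opening: 0.0185
gripper_force: 29.5
```

{"name": "arm_command", "arguments": {
  "plan": [
    [[1,0,0,-0.4,0,0,0],[1,0,0,-0.8,0,0,0],[1,0,0,-0.9,0,0,0],[1,0,0,-0.9,0,0,0],[1,-0.1,-0.5,0,0,0,0],[1,-0.2,-0.9,0,0,0,0],[1,-0.2,-0.9,0,0,0,0],[1,-0.2,-0.9,0,0,0,0],[1,-0.2,-0.9,0,0,0,0],[1,-0.2,-0.9,0,0,0,0]]
  ]
}}

```text
time: 24.4
eef_pos: [0.4947, -0.1506, 0.2102]
tcp_rot: [[-1.0, 0.0, -0.0], [0.0, 1.0, 0.0], [0.0, 0.0, -1.0]]
force: [0.5, -0.5, -1.9]
opening: 0.0189
gripper_force: 29.5
```

{"name": "arm_command", "arguments": {
  "plan": [
    [[1,-0.2,-0.9,0,0,0,0],[1,-0.1,-0.6,0,0,0,0],[1,0,-0.29,0,0,0,0],[1,0,0,0,0,0,0],[1,0,0,0,0,0,0],[1,0,0,0,0,0,0]]
  ]
}}

```text
time: 25.0
eef_pos: [0.5063, -0.2194, 0.2102]
tcp_rot: [[-1.0, -0.001, -0.001], [-0.001, 1.0, 0.001], [0.001, 0.001, -1.0]]
force: [1.4, -0.4, -0.4]
opening: 0.0187
gripper_force: 29.5
```

{"name": "arm_command", "arguments": {
  "plan": [
    [[1,-0.02,-0.02,0.5,0,0,0],[1,0,0,0.8,0,0,0],[1,0,0,0.7,0,0,0],[1,0,0,0.4,0,0,0],[1,0,0,0.2,0,0,0],[1,0,0,0.1,0,0,0],[1,0,0,0.04,0,0,0],[1,0,0,0,0,0,0],[1,0,0,0,0,0,0]]
  ]
}}

```text
time: 25.9
eef_pos: [0.5081, -0.222, 0.1016]
tcp_rot: [[-1.0, 0.0, 0.002], [0.0, 1.0, -0.001], [-0.002, -0.001, -1.0]]
force: [0.1, -0.0, -1.4]
opening: 0.019
gripper_force: 29.5
```

{"name": "arm_command", "arguments": {
  "plan": [
    [[1,0,0,0.02,0,0,0],[1,0,0,0,0,0,0],[1,0,0,0,0,0,0]]
  ]
}}

```text
time: 26.2
eef_pos: [0.5077, -0.2219, 0.1002]
tcp_rot: [[-1.0, 0.0, 0.001], [0.0, 1.0, -0.0], [-0.001, -0.0, -1.0]]
force: [-1.2, -0.1, 0.6]
opening: 0.019
gripper_force: 29.7
```

{"name": "arm_command", "arguments": {
  "plan": [
    [[1,0,0,0.02,0,0,0],[1,0,0,0,0,0,0],[1,0,0,0,0,0,0]]
  ]
}}

```text
time: 26.5
eef_pos: [0.5077, -0.2219, 0.1002]
tcp_rot: [[-1.0, 0.0, 0.001], [0.0, 1.0, -0.0], [-0.001, -0.0, -1.0]]
force: [-1.5, -0.1, 6.9]
opening: 0.0192
gripper_force: 30.3
```

{"name": "arm_command", "arguments": {
  "plan": [
    [[0.8,0,0,0,0,0,0],[0.6,0,0,0,0,0,0],[0.4,0,0,0,0,0,0],[0.4,0,0,0,0,0,0],[0.4,0,0,-0.3,0,0,0],[0.4,0,0,-0.5,0,0,0],[0.4,0,0,-0.9,0,0,0],[0.4,0,0,-0.9,0,0,0],[0.4,0,0,-0.9,0,0,0],[0.4,0,0.6,0,0,0,0]]
  ]
}}

```text
time: 27.5
eef_pos: [0.5106, -0.2011, 0.2454]
tcp_rot: [[-1.0, 0.003, 0.011], [0.002, 1.0, -0.008], [-0.011, -0.008, -1.0]]
force: [0.3, 0.3, -0.5]
opening: 0.0513
gripper_force: 0.0
```

{"name": "arm_command", "arguments": {
  "plan": [
    [[0.4,0.5,0.9,0,0,0,0],[0.4,0.5,0.9,0,0,0,0],[0.4,0.5,0.9,0,0,0,0],[0.4,0.5,0.9,0,0,0,0],[0.4,0,0.9,0,0,0,0],[0.4,0,0.9,0,0,0,0],[0.4,0,0.9,0,0,0,0],[0.4,0,0.9,0,0,0,0],[0.4,0,0,0,0,0,0],[0.4,0,0,0,0,0,0]]
  ]
}}

```text
time: 28.5
eef_pos: [0.4275, 0.0907, 0.2396]
tcp_rot: [[-1.0, -0.002, 0.001], [-0.002, 1.0, -0.0], [-0.001, -0.0, -1.0]]
force: [1.1, -0.8, -0.3]
opening: 0.0515
gripper_force: 0.0
```

Run:
```python
from h import *
p,d=robot.camera('top');q,d=robot.camera('scene');cv2.imwrite('pics/t4.png',np.hstack([cv2.resize(p[150:340,240:520],(420,285)),cv2.resize(q[120:310,180:430],(375,285))])[:,:,::-1])
```

```text
(no output)
```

View pics/t4.png

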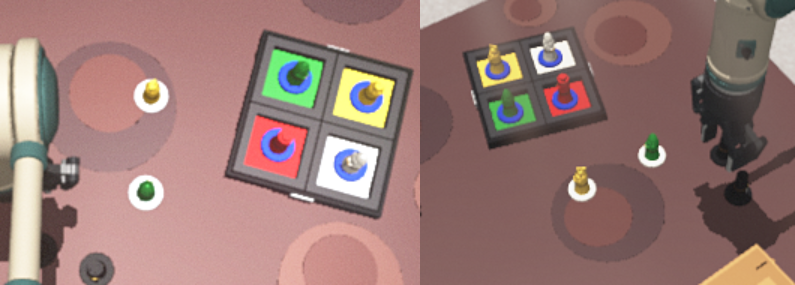

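Both views show all four blue-based figures upright in their matching pockets. The two enemies are still standing at (151,95) and (146,192) in the top view, and the gripper is clear.

```bash
python3 -c "
from plant import robot
print(robot.finish_job())"
```

```text
the job is handed in; nothing more can be done
None
```

The four blue-based figures are standing upright in the pockets that match their robes, the two white-based opponents were left where they stood, and the job was handed in at about 29 s of the 120 s allowed.

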